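# Square a mould block into the jig's corner and hold it

### The job

Clear the jeweller's squaring jig by taking the sharpening stone off it and leaning the stone at a slant against the side of the round steel bench block, one short end standing on the bench and the other end up on the block's rim. Then set the aluminium mould block upright and flat on the jig plate, its long side against the long stop and its short end against the short stop, and press it firmly into the corner so that it bears on both stops at once. Finish while still pressing and holding it there, ready for marking out, and leave the tray, hammer and two rings where they are.

Things in the scene. Friction and masses are not known exactly. Their poses are not given: they have to be found in the camera images.
- jig: Fixed light steel plate 170 x 170 x 10 mm, flat on the bench, turned up to 20 degrees; its top is the bed. Origin: centre of its underside; z up. Two dark stops, 15 mm thick and 14 mm high, stand on the bed: the long one at its +x edge, the short one at its -y edge. Bed and stops are oiled (friction about 0.2). The jig is left or right of the middle, the bench block on the other side.
- long_stop: The long stop, fixed to the jig, 15 x 135 x 14 mm along the jig's y. Origin: centre of its underside. Its working face looks to the jig's -x and lies at jig x = +60 mm; it spans jig y = -55 to +80 mm.
- short_stop: The short stop, fixed to the jig, 60 x 15 x 14 mm along the jig's x. Origin: centre of its underside. Its working face looks to the jig's +y and lies at jig y = -60 mm; it spans jig x = -15 to +45 mm (the very corner is left open).
- corner (a point): Point on the bed where the planes of the two working faces cross: jig x = +60, y = -60, z = +10 mm; axes as the jig's. The mould's final origin is 20 mm to -x and 30 mm to +y of it (jig axes), at the same height.
- bench_block: Fixed round dark steel block, 120 mm diameter, 65 mm high. Origin: centre of its underside on the bench.
- stone: Loose brown-grey sharpening stone, a flat slab 130 x 45 x 14 mm (x, y, z), about 0.2 kg. Origin: centre of its underside. It starts lying flat on the jig's bed, clear of the stops.
- stone_end_a (a point): Centre of the stone's short end face at its -x end (65 mm from the middle, at half thickness).
- stone_end_b (a point): Centre of the stone's short end face at its +x end.
- mould: Loose aluminium mould block, 60 x 40 x 42 mm (x, y, z), about 0.27 kg, with a dark parting line round it and a small dark sprue mark on top. Origin: centre of its underside. Starts standing on the bench between jig and bench block, nearer the robot. Held by the part that rises above the 14 mm stops, the fingers pass over the stops.
- tray: Bystander: white plastic tray 80 x 110 x 35 mm, loose, in the middle beyond the work. Origin: centre of its underside.
- hammer: Bystander: loose hammer lying on the bench at the left edge of the work.
- ring_a: Bystander: loose ring, 25 mm across, 6 mm high, lying in the middle. Origin: centre of its underside.
- ring_b: Bystander: a second such ring, farther out.

How it is judged:
By the outcome, as a careful person would: the job done as asked, in the order asked, and still so for the second after the job is handed in, while the arm keeps its last pose, push and grip.
It also fails if it takes over 69 s, if anything falls off the work surface, if the arm or the gripper's body presses on something with over 40 N, if the wrist force passes 120 N, or if a joint passes its speed limit or range.

### The arm

A 6-joint arm with a two-finger parallel gripper is mounted at the origin on the work surface. World frame = base frame: x ahead of the robot, y to its left, z up, the work surface at z = 0. Lengths are in m, angles in rad, forces in N, time in s.
With the tool pointing down it reaches from about 0.35 to 0.975 m from the base axis. Payload 4.9 kg.
Tool frame: the origin (TCP) lies at the very end of the fingers, on their centre line; the grasp point (between the pads) lies 19 mm behind it (ctrl.pinch_z is the distance from the TCP to the grasp point, in m); z points along the fingers, y is the direction in which the jaws open and shut (so a half turn about z gives the same grasp; the last joint's range is limited). The gripper opens to 85 mm and grips with 20 to 120 N. Pads are 22 mm wide; open, the fingers measure 114 mm over their backs; the gripper's body (76 mm by 85 mm) begins 54 mm behind the grasp point. The pads swing forward as they close: fully open they stand 13 mm farther back than shut.
Start: joints at [-1.394, 0.053, 1.613, -0, 1.476, -0.119], TCP at [0.182, -0.598, 0.231] pointing down, gripper open.
Joint ranges: [-3.01, 3.01], [-1.01, 2.22], [0.06, 2.58], [-1.02, 4.17], [0.09, 2.62], [-3.14, 3.14]. Speed limits (rad/s): [2.57, 2.57, 3.14, 3.14, 3.14, 3.14].

### API

Orientations are given as a rotation vector (axis times angle).
In Python, from station import ctrl gives the robot as it stands.
- The arm moves only by the tool carry_out, never from a script. Its argument "series" is a list of rows, each a list of 7 numbers: the shift along the world's x, y, z each as a share of 0.025 m, from -1 to 1, then the turn, a rotation vector about the world's x, y, z each as a share of 0.1 rad, from -1 to 1, then the opening, from 0 (shut) to 1 (fully open). A call has 1 to 12 rows; each row shifts and turns the commanded pose from where the row before left it; what a row does not reach is not made up. A row lasts 1/10 s, in which the tool goes at most 50 mm and 8.59 degrees, less where a joint would pass 70% of its speed; a pose out of reach is approached as far as the arm can. A call with a number of a shift or a turn outside -1 to 1 is refused whole. A call with a gripper value outside its range is refused whole. The fingers move at their own pace and stop on an object; "grip_force" is the grip in N (left out, the last holds). Time passes only in rows, so rows that do not move let the fingers close. It gives the time, the measured TCP pose, the force and the opening at its end, in the units of the state.
- ctrl.get_obs(): the state, without advancing time (a new reading comes with each control period).
- ctrl.get_image(name): name is "scene" or "top" or "wrist"; returns a dict with "frame" (480x640x3 uint8, blue, green, red), "fx", "fy", "cx", "cy" (pixels), "k1" (the pictures are not rectified: a ray, as slopes to the right and down, at radius r is drawn at 1 + k1 r^2 times it, then the intrinsics apply), "R" (3x3) and "t" (3): a world point X has camera coordinates R X + t; the wrist camera has in their place "hand_eye" (4x4, takes a point from camera to tool coordinates, whose origin is the TCP and whose axes are the flange's). Camera axes: x right, y down, z forward; pixel columns grow to the right and rows downward; lengths in m; the calibration is good to about 2 mm. A picture is of the moment at which its call begins: read the wrist's pose just before it. There is no depth.
- ctrl.finish_job(): hands the job in, once; it reports no verdict.
Trained networks look in a picture, given as the dict that the camera call returned (one of the last four; its "shot" number tells which), for a name from the list of things; names that differ only in an ending like _2 or _b are one class to them, and where a whole thing is asked for, a point or a joint stands for the part that bears it (a point fixed in the world has none). Each returns a list of dicts, best first, with "p" (0 to 1); they miss things now and then, are a little off and sometimes report something else, mostly with a low value. They report only what shows in the picture. A call takes as long as a camera call.
- ctrl.trace(picture, name): "mask" (480x640 bool, what is visible of it) and "rect" ([left, top, width, height] as shares, 0 to 1, of the picture: columns of its width, rows of its height, round what is visible of it).
- ctrl.mark_of(picture, name): "position" ([column, row] as shares, 0 to 1, of the picture: columns of its width, rows of its height: a listed point, or the origin of a listed thing).
The state is a dict: "t": time; "q": joint angles; "dq": joint speeds; "effort": joint torques, N m; "tool_pos": TCP position; "tool_rot": TCP orientation; "contact_force": force on the tool from outside, world axes, zero at the start; "wrist_torque": the same for the moment, N m; "opening": finger opening in m.
Only numpy, scipy, OpenCV 4.12 (cv2) and the standard library are available. Lean on these libraries where they do the work, as an engineer would, in place of code of your own. Each camera call takes 0.05 s, during which the arm holds its last target.

## Working session

There is one attempt and no reset: what is moved stays moved. The work goes in short steps, Python scripts to look and compute and a tool call to move; the robot and the scene stay as the last step left them, time stands still between calls to the robot, and variables do not carry over. Pictures are saved under pics/ and viewed, and the job is handed in when it is done.

Besides the shell and the picture viewer there is one more tool, called after "Request:" as name(argument=value, ...), one argument or row to a line, values as JSON. carry_out: Moves the arm, as the interface text tells. Shift numbers are shares of 0.025 m and turn numbers shares of 0.1 rad, none past 1 either way. Its arguments: {"type":"object","properties":{"series":{"type":"array"},"grip_force":{"type":"number"}},"required":["series"]}

```bash
ls; mkdir -p pics
python3 - <<'E'
from station import ctrl
import cv2,pickle
print(ctrl.get_obs(), ctrl.pinch_z)
ims={}
for n in ["scene","top"]:
    p=ctrl.get_image(n); ims[n]=p
    cv2.imwrite(f"pics/{n}0.png",p["frame"])
    print(n,{k:v for k,v in p.items() if k!="frame"})
    for o in ["jig","bench_block","stone","mould","tray","ring_a","stone_end_a","stone_end_b","corner","long_stop","short_stop","hammer"]:
        try:
            r=ctrl.mark_of(p,o); print(n,o,[(round(d["p"],2),[round(d["position"][0]*640,1),round(d["position"][1]*480,1)]) for d in r[:3]])
        except Exception as e: print(o,e)
pickle.dump(ims,open("ims0.pkl","wb"))
print(ctrl.get_obs()["t"])
E
```

```text
pics
{'t': 0.0, 'q': array([-1.39402817e+00,  5.33650994e-02,  1.61425627e+00, -8.67961791e-06,
        1.47603159e+00, -1.18994055e-01]), 'dq': array([-1.88199440e-04,  1.03372827e-03, -7.26694127e-04, -7.52234614e-04,
        1.67543185e-06, -1.00699688e-04]), 'effort': array([ 1.62677155e-03, -3.93686128e+01, -3.70171523e+01, -1.06382444e-05,
        7.21002274e-03, -3.45611390e-06]), 'tool_pos': array([ 0.1820607 , -0.59725153,  0.23008046]), 'tool_rot': array([-3.10526684e+00, -4.62588622e-01,  1.06970101e-04]), 'contact_force': array([-0.05364116,  0.2218306 ,  0.26085902]), 'wrist_torque': array([ 0.03001269,  0.0160182 , -0.01552343]), 'opening': 0.08526143983201674} 0.0187
scene {'fx': 601.3149326560978, 'fy': 601.3149326560978, 'cx': 312.91456985143395, 'cy': 241.16286747073744, 'k1': -0.1314197159411817, 'R': array([[-0.67582661,  0.73667246,  0.02391845],
       [ 0.3893005 ,  0.38432523, -0.83710169],
       [-0.62586222, -0.55642413, -0.54652417]]), 't': array([ 0.38204343, -0.23811715,  1.66267609]), 'shot': 1}
scene jig [(0.93, [235.2, 194.9])]
scene bench_block [(0.9
[... 950 characters left out ...]
, -9.74237248e-01]]), 't': array([0.03075099, 0.63121349, 1.10579807]), 'shot': 2}
top jig [(0.72, [454.5, 278.0])]
top bench_block [(0.6, [262.9, 254.4])]
top stone [(0.94, [443.3, 288.7]), (0.65, [443.1, 261.0])]
top mould [(0.65, [445.3, 315.4]), (0.62, [358.9, 333.5]), (0.26, [445.6, 261.8])]
top tray [(0.68, [360.2, 186.0])]
top ring_a [(0.54, [350.9, 212.9]), (0.48, [362.2, 234.5])]
top stone_end_a [(0.95, [441.8, 314.7]), (0.82, [444.3, 259.0])]
top stone_end_b [(0.95, [441.8, 314.7]), (0.82, [444.3, 259.0])]
top corner [(0.67, [484.7, 259.2])]
top long_stop [(0.57, [455.3, 250.8])]
top short_stop [(0.73, [486.7, 278.8]), (0.17, [151.7, 287.9])]
top hammer [(0.72, [154.2, 290.4])]
1.3
```

View images.

View pics/scene0.png

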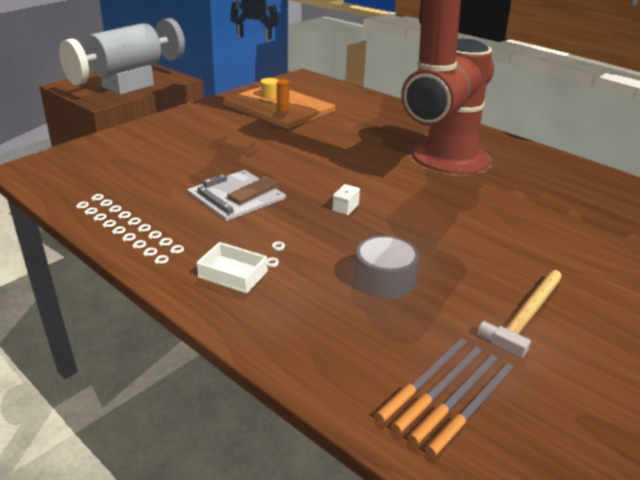

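View pics/top0.png

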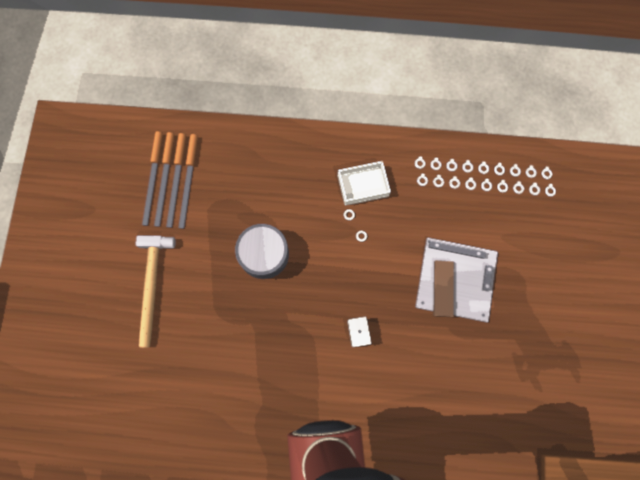

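```bash
cat > h.py <<'E'
import numpy as np,cv2
from scipy.optimize import minimize
from scipy.spatial.transform import Rotation as Ro
def campose(p,obs=None):
    if "R" in p and p["R"] is not None: return np.array(p["R"]),np.array(p["t"])
    H=np.array(p["hand_eye"]); T=np.eye(4); T[:3,:3]=Ro.from_rotvec(obs["tool_rot"]).as_matrix(); T[:3,3]=obs["tool_pos"]
    W=np.linalg.inv(T@H); return W[:3,:3],W[:3,3]
def proj(p,X,RT):
    c=np.atleast_2d(X)@RT[0].T+RT[1]; s=c[:,:2]/c[:,2:]
    s=s*(1+p["k1"]*(s**2).sum(1,keepdims=True))
    return s*[p["fx"],p["fy"]]+[p["cx"],p["cy"]]
def unproj(p,uv,RT,z):
    d=(np.array(uv,float)-[p["cx"],p["cy"]])/[p["fx"],p["fy"]]; s=d.copy()
    for _ in range(20): s=d/(1+p["k1"]*(s@s))
    r=RT[0].T@np.array([s[0],s[1],1]); o=-RT[0].T@RT[1]
    return o+r*(z-o[2])/r[2]
def box(lx,ly,lz,z0=0): return np.array([[a*lx/2,b*ly/2,z0+c*lz] for a in(-1,1) for b in(-1,1) for c in(0,1)])
def cyl(r,h): 
    a=np.linspace(0,2*np.pi,40); return np.array([[r*np.cos(t),r*np.sin(t),z] for t in a for z in(0,h)])
def pts_at(P,x,y,yaw,z=0):
    c,s=np.cos(yaw),np.sin(yaw); return P@np.array([[c,-s,0],[s,c,0],[0,0,1]]).T+[x,y,z]
S=4
def sil(p,P,RT):
    uv=proj(p,P,RT); h=cv2.convexHull(((uv+.5)*S-.5).astype(np.float32))
    m=np.zeros((480*S,640*S),np.uint8); cv2.fillConvexPoly(m,np.round(h*16).astype(np.int32),1,shift=4)
    return m
def fit(P,views,x0,z=0):
    # views: list (p,RT,mask)
    big=[cv2.resize(m.astype(np.uint8),None,fx=S,fy=S,interpolation=cv2.INTER_NEAREST) for _,_,m in views]
    def cost(v):
        c=0
        for (p,RT,_),b in zip(views,big):
            s=sil(p,pts_at(P,v[0],v[1],v[2]*1.0,z),RT); c+=1-(s&b).sum()/max(1,(s|b).sum())
        return c
    best=None
    for y in x0[2]:
        st=np.array([x0[0],x0[1],y]); 
        r=minimize(cost,st,method="Nelder-Mead",options=dict(initial_simplex=[st,st+[.01,0,0],st+[0,.01,0],st+[0,0,.15]],xatol=1e-4,fatol=1e-4,maxiter=150))
        if best is None or r.fun<best.fun: best=r
    return best.x,best.fun/len(views)
E
cat > look.py <<'E'
from h import *; from station import ctrl; import pickle
ims={n:ctrl.get_image(n) for n in["scene","top"]}
out={}
for o in ["jig","stone","mould","bench_block"]:
    for n in ims:
        r=ctrl.trace(ims[n],o)
        out[o,n]=[(d["p"],d["mask"]) for d in r]
        print(o,n,[(round(d["p"],2),int(d["mask"].sum()),np.round(np.array(d["rect"])*[640,480,640,480])) for d in r[:3]])
pickle.dump((ims,out),open("tr0.pkl","wb"))
E
python3 look.py
```

```text
jig scene [(0.85, 2336, array([187., 171., 100.,  52.])), (0.67, 85, array([266., 259.,  12.,   8.]))]
jig top [(0.71, 3971, array([417., 238.,  79.,  86.]))]
stone scene [(0.81, 672, array([225., 175.,  51.,  29.]))]
stone top [(0.58, 1095, array([434., 262.,  23.,  54.]))]
mould scene [(0.85, 558, array([335., 186.,  22.,  30.]))]
mould top []
bench_block scene [(0.66, 3358, array([358., 236.,  60.,  65.])), (0.27, 1830, array([479., 271.,  84.,  86.]))]
bench_block top [(0.92, 2361, array([235., 224.,  55.,  54.]))]
```

```bash
cat > f.py <<'E'
from h import *; import pickle
ims,out=pickle.load(open("tr0.pkl","rb"))
T=ims["top"];RT=campose(T)
defs=dict(jig=(box(.17,.17,.01),(455,280),0,[0,-.2,.2]),stone=(box(.13,.045,.014),(443,289),.01,[0.0,-.3,.3]),mould=(box(.06,.04,.042),(359,333),0,[0,-.5,.5]),bench_block=(cyl(.06,.065),(262,254),0,[0]))
for o,(P,uv,z,y) in defs.items():
    c=unproj(T,uv,RT,z)
    for vs in (["top"],["scene"],["top","scene"]):
        v=[(ims[n],campose(ims[n]),out[o,n][0][1]) for n in vs if out[o,n]]
        if v: print(o,vs,[np.round(q,4) for q in fit(P,v,(c[0],c[1],y),z)])
E
python3 f.py
```

```text
jig ['top'] [array([ 0.5686, -0.2497, -0.1231]), np.float64(0.2436)]
jig ['scene'] [array([ 0.5717, -0.2476, -0.1415]), np.float64(0.2418)]
jig ['top', 'scene'] [array([ 0.5706, -0.2487, -0.1359]), np.float64(0.2493)]
stone ['top'] [array([ 0.5423, -0.2168,  0.0255]), np.float64(0.0657)]
stone ['scene'] [array([ 0.5447, -0.2133,  0.0286]), np.float64(0.1314)]
stone ['top', 'scene'] [array([ 0.5425, -0.2164,  0.0412]), np.float64(0.1155)]
mould ['scene'] [array([ 0.431 , -0.0225,  0.3485]), np.float64(0.102)]
mould ['top', 'scene'] [array([ 0.431 , -0.0225,  0.3485]), np.float64(0.102)]
bench_block ['top'] [array([0.5911, 0.212 , 0.0707]), np.float64(0.0226)]
bench_block ['scene'] [array([0.5933, 0.2137, 0.1056]), np.float64(0.0457)]
bench_block ['top', 'scene'] [array([0.5915, 0.2121, 0.1241]), np.float64(0.0368)]
```

Request:
carry_out(
  series=[
    [0.8,0.84,0,0,0,-0.15,1],
    [0.8,0.84,0,0,0,-0.15,1],
    [0.8,0.84,0,0,0,-0.15,1],
    [0.8,0.84,0,0,0,-0.15,1],
    [0.8,0.84,0,0,0,-0.15,1],
    [0.8,0.84,0,0,0,-0.15,1],
    [0.8,0.84,0,0,0,-0.15,1],
    [0.8,0.84,0,0,0,-0.15,1],
    [0.8,0.84,0,0,0,-0.15,1],
  ],
  grip_force=60,
)

```text
t: 2.7
tool_pos: [0.3629, -0.4079, 0.2315]
tool_rot: [3.131, 0.251, 0.0]
contact_force: [1.2, -1.0, 0.2]
opening: 0.0852
```

Request:
carry_out(
  series=[
    [0.8,0.84,0,0,0,-0.15,1],
    [0.8,0.84,0,0,0,-0.15,1],
    [0.8,0.84,0,0,0,-0.15,1],
    [0.8,0.84,0,0,0,-0.15,1],
    [0.8,0.84,0,0,0,-0.15,1],
    [0.8,0.84,0,0,0,-0.15,1],
    [0.8,0.84,0,0,0,-0.15,1],
    [0.8,0.84,0,0,0,-0.15,1],
    [0.8,0.84,0,0,0,-0.15,1],
    [0,0,0,0,0,0,1],
    [0,0,0,0,0,0,1],
  ],
)

```text
t: 3.8
tool_pos: [0.5422, -0.2196, 0.2312]
tool_rot: [3.141, 0.043, -0.001]
contact_force: [-0.1, -0.3, 0.4]
opening: 0.0858
```

```bash
cat > w.py <<'E'
from h import *; from station import ctrl; import pickle,sys
tag=sys.argv[1]
o=ctrl.get_obs(); p=ctrl.get_image("wrist"); cv2.imwrite(f"pics/w{tag}.png",p["frame"])
print({k:np.round(o[k],4) for k in["t","q","tool_pos","tool_rot","contact_force","opening"]})
out={}
for n in sys.argv[2:]:
    r=ctrl.trace(p,n); out[n]=[(d["p"],d["mask"]) for d in r]
    print(n,[(round(d["p"],2),int(d["mask"].sum()),np.round(np.array(d["rect"])*[640,480,640,480])) for d in r[:3]])
pickle.dump((o,p,out),open(f"w{tag}.pkl","wb"))
E
python3 w.py 1 stone jig long_stop short_stop; python3 -c "
import pickle;o,p,_=pickle.load(open('w1.pkl','rb'));print({k:v for k,v in p.items() if k!='frame'})"
```

```text
{'t': np.float64(3.8), 'q': array([-5.1180e-01, -4.1400e-02,  1.7075e+00, -5.0000e-04,  1.4758e+00,
        1.0319e+00]), 'tool_pos': array([ 0.5422, -0.2196,  0.2312]), 'tool_rot': array([ 3.141e+00,  4.260e-02, -8.000e-04]), 'contact_force': array([-0.1214, -0.3488,  0.3571]), 'opening': np.float64(0.0858)}
stone [(0.77, 8280, array([287., 129.,  54., 151.]))]
jig [(0.58, 32458, array([243.,  54., 232., 227.]))]
long_stop [(0.87, 3452, array([269.,  65., 169.,  46.]))]
short_stop []
{'fx': 432.52025128739496, 'fy': 432.52025128739496, 'cx': 316.8082627854679, 'cy': 246.54709871583086, 'k1': -0.09578085449440733, 'hand_eye': array([[ 1.44160670e-04, -9.54575855e-01, -2.97967977e-01,
         7.61748048e-02],
       [ 9.99999514e-01, -1.53060630e-04,  9.74160323e-04,
         2.19859856e-04],
       [-9.75517090e-04, -2.97967973e-01,  9.54575369e-01,
        -1.43225479e-01],
       [ 0.00000000e+00,  0.00000000e+00,  0.00000000e+00,
         1.00000000e+00]]), 'shot': 5}
```

View pics/w1.png

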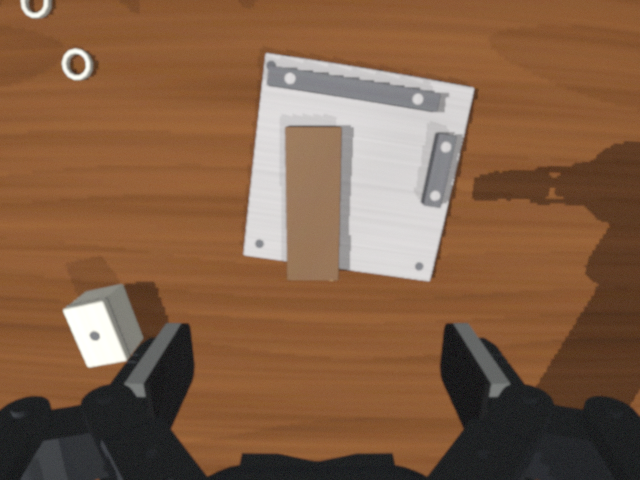

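```bash
cat > g.py <<'E'
from h import *; import pickle
o,p,out=pickle.load(open("w1.pkl","rb")); RT=campose(p,o)
g=cv2.cvtColor(p["frame"],cv2.COLOR_BGR2GRAY)
def U(l,z): return np.array([unproj(p,c,RT,z)[:2] for c in l])
def rep(n,q,z):
    Q=U(q,z); print(n,np.round(Q,4).tolist(),"ctr",np.round(Q.mean(0),4),"edges",[(round(float(np.linalg.norm(Q[(i+1)%4]-Q[i])),4),round(float(np.arctan2(*(Q[(i+1)%4]-Q[i])[::-1])),3)) for i in range(4)])
rep("jig",[(266,54),(474,88),(432,281),(244,256)],.01)
rep("mould",[(64.5,309),(106,299.5),(127.5,357),(88,367)],.042)
rep("stone",[(286.5,127),(341,126.5),(338,278),(288,278)],.024)
print("corner/jig")
m=out["stone"][0][1]
print("stone fit",fit(box(.13,.045,.014),[(p,RT,m)],(.543,-.217,[0]),.01))
m=cv2.morphologyEx((out["jig"][0][1]|out["stone"][0][1]|out["long_stop"][0][1]).astype(np.uint8),cv2.MORPH_CLOSE,np.ones((9,9)))
print("jig fit",fit(box(.17,.17,.01),[(p,RT,m)],(.57,-.249,[-.13])))
# mould by brightness
M=np.zeros_like(g);
w=cv2.inRange(cv2.cvtColor(p["frame"],cv2.COLOR_BGR2HSV),(0,0,105),(180,60,255)); n,l,s,c=cv2.connectedComponentsWithStats(w)
k=l[325,80]; m=(l==k); m=cv2.morphologyEx(m.astype(np.uint8),cv2.MORPH_CLOSE,np.ones((9,9))); print(s[k],c[k])
print("mould fit",fit(box(.06,.04,.042),[(p,RT,m)],(.431,-.0225,[0.1,.3])))
E
python3 g.py
```

```text
jig [[0.6627, -0.1769], [0.6428, -0.3452], [0.4744, -0.3273], [0.494, -0.1567]] ctr [ 0.5685 -0.2515] edges [(0.1695, -1.688), (0.1693, 3.036), (0.1717, 1.457), (0.1699, -0.119)]
mould [[0.4512, -0.0014], [0.462, -0.0412], [0.4058, -0.0536], [0.393, -0.0141]] ctr [ 0.428  -0.0276] edges [(0.0412, -1.306), (0.0575, -2.925), (0.0415, 1.885), (0.0596, 0.214)]
stone [[0.6068, -0.1947], [0.6083, -0.2375], [0.4808, -0.2404], [0.4796, -0.1969]] ctr [ 0.5439 -0.2174] edges [(0.0429, -1.535), (0.1276, -3.119), (0.0435, 1.598), (0.1272, 0.018)]
corner/jig
stone fit (array([ 0.54301327, -0.21641005,  0.01870092]), np.float64(0.02366763530157978))
jig fit (array([ 0.56942215, -0.25067278, -0.11843332]), np.float64(0.029260657146414126))
[  63  284   80   84 4583] [103.60549858 325.70696051]
mould fit (array([ 0.42593495, -0.02516737,  0.24939995]), np.float64(0.01710379351643765))
```

Request:
carry_out(
  series=[
    [0.04,0.12,-0.9,0,0,-0.08,1],
    [0,0,-0.9,0,0,0,1],
    [0,0,-0.9,0,0,0,1],
    [0,0,-0.9,0,0,0,1],
    [0,0,-0.9,0,0,0,0.9],
    [0,0,-0.9,0,0,0,0.8],
    [0,0,-0.9,0,0,0,0.75],
    [0,0,-0.9,0,0,0,0.7],
    [0,0,-0.8,0,0,0,0.7],
    [0,0,-0.5,0,0,0,0.7],
    [0,0,-0.2,0,0,0,0.7],
    [0,0,0,0,0,0,0.7],
  ],
)

```text
t: 5.25
tool_pos: [0.5428, -0.217, 0.0135]
tool_rot: [-3.141, -0.027, 0.001]
contact_force: [0.2, 0.3, -0.2]
opening: 0.06
```

```bash
python3 w.py 2
```

```text
{'t': np.float64(5.25), 'q': array([-5.0760e-01,  1.9160e-01,  1.8534e+00, -1.0000e-04,  1.0974e+00,
        1.0459e+00]), 'tool_pos': array([ 0.5428, -0.217 ,  0.0135]), 'tool_rot': array([-3.1411e+00, -2.7200e-02,  1.1000e-03]), 'contact_force': array([ 0.1677,  0.2947, -0.1769]), 'opening': np.float64(0.06)}
```

View pics/w2.png

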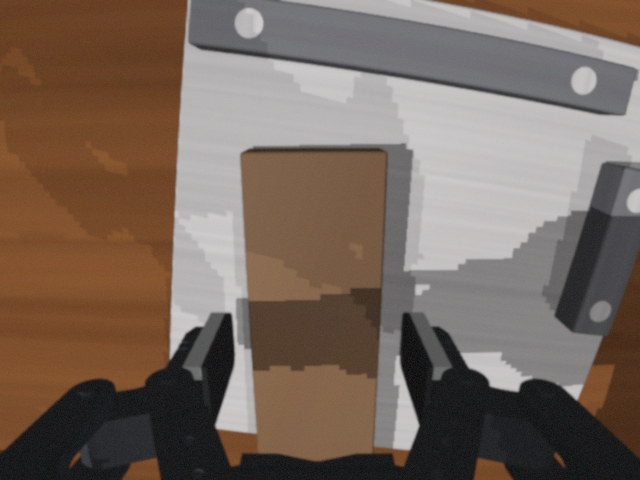

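Request:
carry_out(
  series=[
    [0,0,-0.06,0,0,0,0.4],
    [0,0,0,0,0,0,0.2],
    [0,0,0,0,0,0,0.2],
    [0,0,0,0,0,0,0.2],
    [0,0,0,0,0,0,0.2],
  ],
  grip_force=80,
)

```text
t: 5.8
tool_pos: [0.5446, -0.2176, 0.0143]
tool_rot: [3.14, 0.028, 0.005]
contact_force: [0.0, -1.2, 4.4]
opening: 0.0422
```

Request:
carry_out(
  series=[
    [0,0,0.3,0,0,0,0.2],
    [0,0,0.8,0,0,0,0.2],
    [0,0,1,0,0,0,0.2],
    [0,0,1,0,0,0,0.2],
    [0,0,1,0,0,0,0.2],
    [0,0,0,0,0,0,0.2],
  ],
)

```text
t: 6.4
tool_pos: [0.5452, -0.2179, 0.1188]
tool_rot: [3.138, 0.028, 0.01]
contact_force: [0.4, -0.2, -1.2]
opening: 0.0426
```

```bash
python3 w.py 3
python3 - <<'E'
from h import *; import pickle
o,p,_=pickle.load(open("w3.pkl","rb"))
E
```

```text
{'t': np.float64(6.4), 'q': array([-0.5069,  0.0543,  1.8055, -0.    ,  1.2748,  1.046 ]), 'tool_pos': array([ 0.5452, -0.2179,  0.1188]), 'tool_rot': array([3.138 , 0.0282, 0.0096]), 'contact_force': array([ 0.434 , -0.2313, -1.23  ]), 'opening': np.float64(0.0426)}
```

View pics/w3.png

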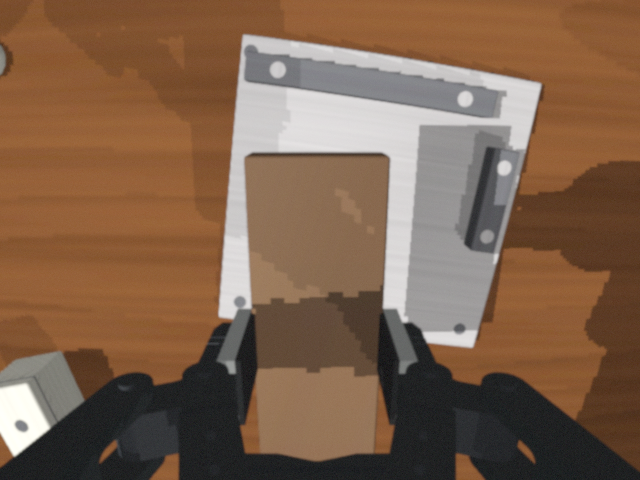

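Run:
```python
from h import *; import pickle
for tag,cs in (("2",[(241,152),(386,149.5)]),("3",[(246,155),(389,153.5)])):
    o,p,_=pickle.load(open(f"w{tag}.pkl","rb")); H=np.array(p["hand_eye"]); W=np.linalg.inv(H); RT=(W[:3,:3],W[:3,3])
    z=-.0097 if tag=="3" else -(.024-.0135)
    print(tag,[np.round(unproj(p,c,RT,z),4) for c in cs])
```

```text
2 [array([ 0.0648, -0.0226, -0.0105]), array([ 0.0655,  0.0213, -0.0105])]
3 [array([ 0.0638, -0.0213, -0.0097]), array([ 0.0642,  0.0224, -0.0097])]
```

Request:
carry_out(
  series=[
    [-0.09,0.5,0.1,0,0,0.477,0.2],
    [-0.09,0.85,0,0,0,0.477,0.2],
    [-0.09,0.85,0,0,0,0.477,0.2],
    [-0.09,0.85,0,0,0,0.477,0.2],
    [-0.09,0.85,0,0,0,0.477,0.2],
    [-0.09,0.85,0,0,0,0.477,0.2],
    [-0.09,0.85,0,0,0,0.477,0.2],
    [-0.09,0.85,0,0,0,0.477,0.2],
    [-0.09,0.85,0,0,0,0.477,0.2],
    [-0.09,0.85,0,0,0,0.477,0.2],
    [-0.09,0.85,0,0,0,0.477,0.2],
    [-0.09,0.85,0,0,0,0.477,0.2],
  ],
)

```text
t: 7.65
tool_pos: [0.5142, 0.0304, 0.1144]
tool_rot: [-3.003, -0.916, 0.007]
contact_force: [-0.6, 0.0, -1.6]
opening: 0.0429
```

Request:
carry_out(
  series=[
    [-0.08,0.85,0,0.419,-0.612,0,0.2],
    [-0.08,0.85,0,0.419,-0.612,0,0.2],
    [-0.08,0.85,0,0.419,-0.612,0,0.2],
    [-0.08,0.85,0,0.419,-0.612,0,0.2],
    [-0.08,0.85,0,0.419,-0.612,0,0.2],
    [-0.08,0.75,0,0.419,-0.612,0,0.2],
    [0,0,0,0.419,-0.612,0,0.2],
    [0,0,0,0.419,-0.612,0,0.2],
    [0,0,0,0,0,0,0.2],
    [0,0,0,0,0,0,0.2],
  ],
)

```text
t: 8.65
tool_pos: [0.5028, 0.1541, 0.1151]
tool_rot: [-2.726, -0.827, -0.824]
contact_force: [-0.4, -0.8, -1.6]
opening: 0.0427
```

```bash
cat > st.py <<'E'
from h import *; from station import ctrl
import sys
o=ctrl.get_obs(); M=Ro.from_rotvec(o["tool_rot"]).as_matrix()
print("t",round(o["t"],2),"pos",np.round(o["tool_pos"],4),"q",np.round(o["q"],2),"F",np.round(o["contact_force"],1),"Tq",np.round(o["wrist_torque"],2),"open",round(o["opening"],4))
print("x",np.round(M[:,0],3),"y",np.round(M[:,1],3),"z",np.round(M[:,2],3),"az",round(float(np.arctan2(M[1,0],M[0,0])),4))
if len(sys.argv)>1:
    for n in sys.argv[2:]:
        p=ctrl.get_image(n); cv2.imwrite(f"pics/{n}{sys.argv[1]}.png",p["frame"])
E
python3 st.py 4 scene wrist
python3 - <<'E'
import cv2,numpy as np
a=cv2.imread("pics/scene4.png")[150:350,250:500]; b=cv2.imread("pics/wrist4.png")
cv2.imwrite("pics/c4.png",np.hstack([cv2.resize(a,(400,320)),cv2.resize(b,(400,320))]))
E
```

```text
t 8.65 pos [0.5028 0.1541 0.1151] q [-0.02 -0.43  2.31  0.46  0.82  0.72] F [-0.4 -0.8 -1.6] Tq [-0.32  0.4  -0.  ] open 0.0427
x [0.693 0.46  0.556] y [ 0.558 -0.83  -0.007] z [ 0.458  0.315 -0.831] az 0.5864
```

View pics/c4.png

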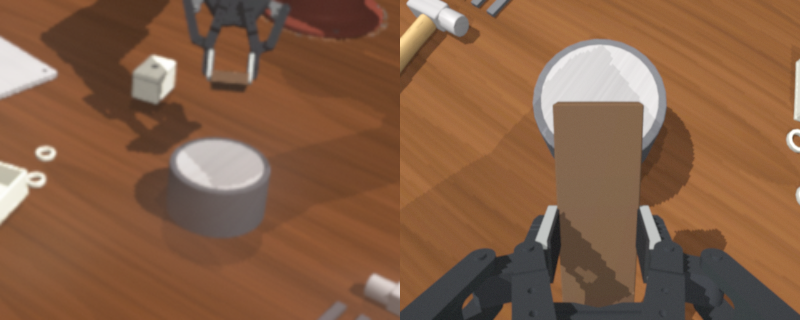

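Run:
```python
from h import *; from station import ctrl; import pickle
from scipy.optimize import least_squares
o=ctrl.get_obs(); p=ctrl.get_image("wrist"); RT=campose(p,o)
r=ctrl.trace(p,"bench_block"); print([(d["p"],d["mask"].sum(),np.array(d["rect"])*[640,480,640,480]) for d in r])
pickle.dump((o,p,r),open("w5.pkl","wb"))
m=r[0]["mask"]
# boundary: top of mask per column, left/right per row for rows above the max width
cols=np.where(m.any(0))[0]; pts=[(c,np.where(m[:,c])[0][0]-.5) for c in cols[6:-6]]
Q=np.array([unproj(p,c,RT,.065)[:2] for c in pts])
f=least_squares(lambda v:np.hypot(*(Q-v[:2]).T)-.06,[.59,.21],loss="soft_l1",f_scale=.001)
print(f.x,np.abs(f.fun).mean())
f=least_squares(lambda v:np.hypot(*(Q-v[:2]).T)-v[2],[.59,.21,.06],loss="soft_l1",f_scale=.001); print(f.x)
```

```text
[(0.92, np.int64(19534), array([212.608,  65.088, 213.184, 175.92 ]))]
[0.59170503 0.21160382] 0.00033402216900676074
[0.59227809 0.21198024 0.059422  ]
```

Request:
carry_out(
  series=[
    [0.06,-0.01,-0.5,0,0,0,0.2],
    [0,0,-0.6,0,0,0,0.2],
    [0,0,-0.6,0,0,0,0.2],
    [0,0,-0.5,0,0,0,0.2],
    [0,0,-0.4,0,0,0,0.2],
    [0,0,-0.1,0,0,0,0.2],
    [0,0,0,0,0,0,0.2],
  ],
)

```text
t: 9.55
tool_pos: [0.5055, 0.1542, 0.0492]
tool_rot: [-2.724, -0.828, -0.829]
contact_force: [-0.2, 0.1, -1.8]
opening: 0.0424
```

```bash
python3 st.py 6 wrist
```

```text
t 9.55 pos [0.5055 0.1542 0.0492] q [-0.02 -0.29  2.34  0.55  0.67  0.59] F [-0.2  0.1 -1.8] Tq [-0.25  0.45 -0.04] open 0.0424
x [0.69  0.46  0.558] y [ 0.558 -0.83  -0.006] z [ 0.461  0.316 -0.83 ] az 0.5876
```

View pics/wrist6.png

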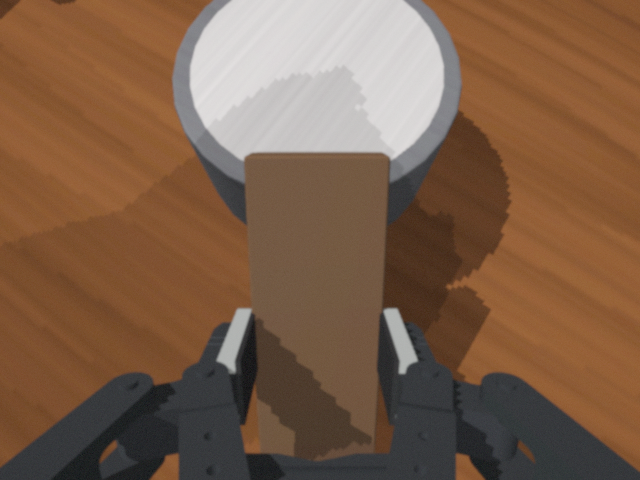

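Request:
carry_out(
  series=[
    [-0.03,0,-0.2,0,0,0,0.2],
    [0,0,-0.06,0,0,0,0.2],
    [0,0,-0.04,0,0,0,0.2],
    [0,0,0,0,0,0,0.2],
  ],
)

```text
t: 10.0
tool_pos: [0.5049, 0.1541, 0.0423]
tool_rot: [-2.724, -0.828, -0.83]
contact_force: [-0.4, -1.0, -2.2]
opening: 0.0425
```

Request:
carry_out(
  series=[
    [0,0,-0.04,0,0,0,0.2],
    [0,0,0,0,0,0,0.2],
  ],
)

```text
t: 10.2
tool_pos: [0.505, 0.1542, 0.0413]
tool_rot: [-2.724, -0.828, -0.83]
contact_force: [0.1, -0.1, -2.9]
opening: 0.0426
```

Request:
carry_out(
  series=[
    [0,0,-0.04,0,0,0,0.2],
    [0,0,0,0,0,0,0.2],
  ],
)

```text
t: 10.4
tool_pos: [0.5051, 0.1542, 0.0404]
tool_rot: [-2.724, -0.828, -0.831]
contact_force: [-0.5, -0.5, -1.8]
opening: 0.0423
```

Request:
carry_out(
  series=[
    [0,0,-0.04,0,0,0,0.2],
    [0,0,0,0,0,0,0.2],
  ],
)

```text
t: 10.6
tool_pos: [0.5054, 0.1543, 0.04]
tool_rot: [-2.723, -0.828, -0.831]
contact_force: [-4.0, -0.4, 3.1]
opening: 0.0428
```

Request:
carry_out(
  series=[
    [-0.04,-0.03,-0.03,0,0,0,0.2],
    [0,0,0,0,0,0,0.2],
  ],
)

```text
t: 10.8
tool_pos: [0.5051, 0.1535, 0.0399]
tool_rot: [-2.723, -0.827, -0.834]
contact_force: [0.0, 2.6, 3.7]
opening: 0.0424
```

Request:
carry_out(
  series=[
    [0,0,-0.03,0,0,0,0.2],
    [0,0,0,0,0,0,0.2],
  ],
)

```text
t: 11.0
tool_pos: [0.5053, 0.1536, 0.0397]
tool_rot: [-2.723, -0.828, -0.834]
contact_force: [-4.7, 0.7, 10.3]
opening: 0.0424
```

```bash
python3 st.py 7 scene wrist
python3 - <<'E'
import cv2,numpy as np
a=cv2.imread("pics/scene7.png")[150:310,320:480]
cv2.imwrite("pics/c7.png",cv2.resize(a,(600,600),interpolation=cv2.INTER_CUBIC))
E
```

```text
t 11.0 pos [0.5053 0.1536 0.0397] q [-0.02 -0.27  2.34  0.58  0.65  0.57] F [-4.7  0.7 10.3] Tq [0.4  0.22 0.18] open 0.0424
x [0.688 0.459 0.561] y [ 0.558 -0.83  -0.005] z [ 0.464  0.317 -0.828] az 0.5885
```

View pics/c7.png

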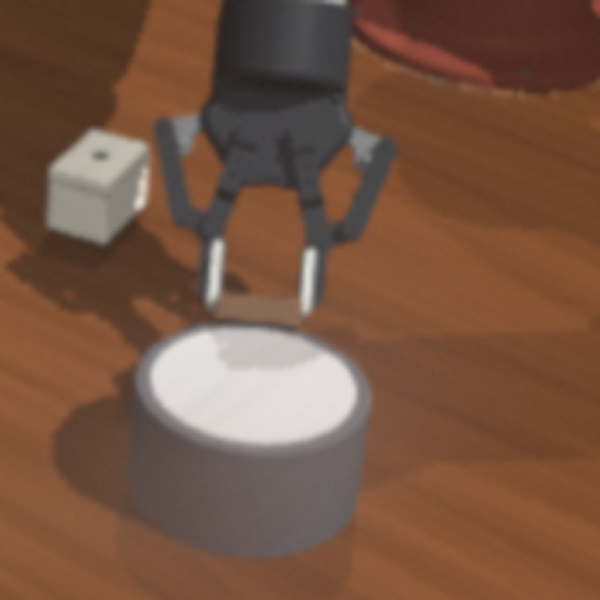

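Request:
carry_out(
  series=[
    [0,0,0.02,0,0,0,0.2],
    [0,0,0,0,0,0,0.55],
    [0,0,0,0,0,0,0.6],
    [0,0,0,0,0,0,0.65],
    [0,0,0,0,0,0,0.7],
  ],
)

```text
t: 11.6
tool_pos: [0.5036, 0.1533, 0.0378]
tool_rot: [-2.724, -0.828, -0.829]
contact_force: [-0.7, 0.2, -0.9]
opening: 0.0596
```

```bash
python3 st.py 8 wrist
```

```text
t 11.6 pos [0.5036 0.1533 0.0378] q [-0.02 -0.27  2.35  0.57  0.65  0.57] F [-0.7  0.2 -0.9] Tq [-0.16  0.23  0.04] open 0.0596
x [0.69  0.46  0.558] y [ 0.558 -0.83  -0.006] z [ 0.461  0.316 -0.829] az 0.5879
```

View pics/wrist8.png

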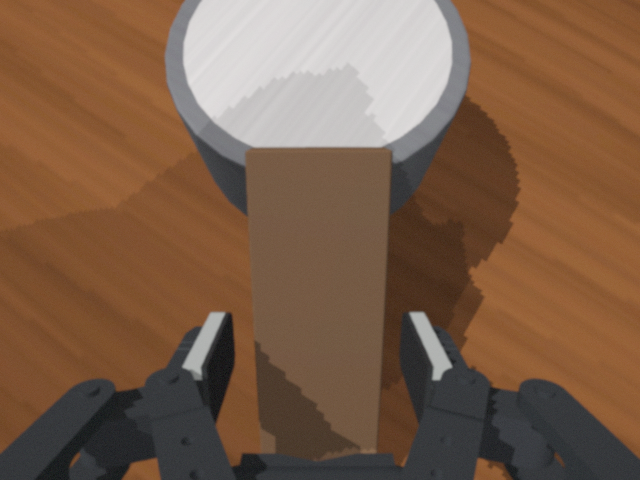

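Request:
carry_out(
  series=[
    [-0.14,-0.1,0.25,0,0,0,0.72],
    [-0.28,-0.19,0.5,0,0,0,0.8],
    [-0.28,-0.19,0.5,0,0,0,0.8],
    [-0.14,-0.1,0.5,0,0,0,0.8],
    [0,0,0.8,0,0,0,0.8],
    [0,0,0.8,0,0,0,0.8],
  ],
)

```text
t: 12.25
tool_pos: [0.4824, 0.1386, 0.1227]
tool_rot: [-2.725, -0.828, -0.83]
contact_force: [0.3, 0.3, 0.4]
opening: 0.0683
```

Request:
carry_out(
  series=[
    [-0.18,-0.55,0.3,-0.419,0.612,0,0.8],
    [-0.18,-0.55,0.3,-0.419,0.612,0,0.8],
    [-0.18,-0.55,0.3,-0.419,0.612,0,0.8],
    [-0.18,-0.55,0.3,-0.419,0.612,0,0.8],
    [-0.18,-0.55,0.3,-0.419,0.612,0,0.8],
    [-0.18,-0.55,0.3,-0.419,0.612,0,0.8],
    [-0.18,-0.55,0.3,-0.419,0.612,0,0.8],
    [-0.18,-0.55,0.3,-0.419,0.612,0,0.8],
    [-0.18,-0.55,0.3,0,0,-0.88,0.8],
    [-0.18,-0.55,0.3,0,0,-0.88,0.8],
    [-0.18,-0.55,0,0,0,-0.88,0.8],
    [-0.18,-0.55,0,0,0,-0.88,0.8],
  ],
)

```text
t: 13.45
tool_pos: [0.4287, -0.0268, 0.1978]
tool_rot: [3.119, 0.367, 0.002]
contact_force: [0.4, -0.7, -0.7]
opening: 0.0683
```

Request:
carry_out(
  series=[
    [0,0,0,0,0,0,0.8],
    [0,0,0,0,0,0,0.8],
  ],
)

```text
t: 13.65
tool_pos: [0.4288, -0.026, 0.1973]
tool_rot: [-3.119, -0.375, -0.001]
contact_force: [-0.1, 1.4, -0.8]
opening: 0.0682
```

```bash
python3 st.py 9 scene; python3 w.py 9 mould;python3 - <<'E'
import cv2,numpy as np
a=cv2.imread("pics/scene9.png")[150:310,300:480]; b=cv2.imread("pics/w9.png")
cv2.imwrite("pics/c9.png",np.hstack([cv2.resize(a,(337,300),interpolation=cv2.INTER_CUBIC),cv2.resize(b,(400,300))]))
E
```

```text
t 13.65 pos [ 0.4288 -0.026   0.1973] q [-0.23 -0.43  2.09  0.    1.48  1.1 ] F [-0.1  1.4 -0.8] Tq [ 0.01 -0.01 -0.01] open 0.0682
x [0.972 0.237 0.001] y [ 0.237 -0.972 -0.   ] z [ 0.  0. -1.] az 0.239
{'t': np.float64(13.7), 'q': array([-2.3390e-01, -4.2500e-01,  2.0852e+00,  3.0000e-04,  1.4811e+00,
        1.0974e+00]), 'tool_pos': array([ 0.4289, -0.0258,  0.1972]), 'tool_rot': array([-3.119e+00, -3.752e-01, -6.000e-04]), 'contact_force': array([-0.0992, -0.0766, -0.018 ]), 'opening': np.float64(0.0681)}
mould [(0.75, 4960, array([282., 177.,  61.,  91.]))]
```

View pics/c9.png

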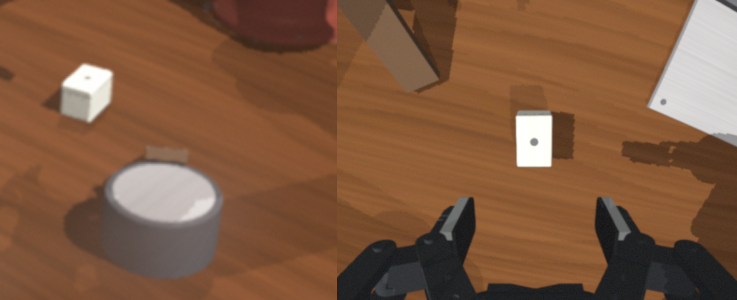

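Run:
```python
from h import *; import pickle
o,p,out=pickle.load(open("w9.pkl","rb")); RT=campose(p,o)
m=out["mould"][0][1]
print(fit(box(.06,.04,.042),[(p,RT,m)],(.427,-.026,[0.23])))
w=cv2.inRange(cv2.cvtColor(p["frame"],cv2.COLOR_BGR2HSV),(0,0,215),(180,40,255)); n,l,s,c=cv2.connectedComponentsWithStats(w)
k=l[205,310];mm=(l==k).astype(np.uint8); cnt=max(cv2.findContours(mm,cv2.RETR_EXTERNAL,cv2.CHAIN_APPROX_NONE)[0],key=len)
r=cv2.minAreaRect(cnt); B=cv2.boxPoints(r); Q=np.array([unproj(p,b,RT,.042)[:2] for b in B]); print(r,Q.mean(0),[(np.linalg.norm(Q[(i+1)%4]-Q[i]).round(4),np.arctan2(*(Q[(i+1)%4]-Q[i])[::-1]).round(3)) for i in range(4)])
```

```text
(array([ 0.42665418, -0.02543349,  0.2408413 ]), np.float64(0.02575207628422027))
((314.5, 225.0), (80.0, 55.0), 90.0) [ 0.42691894 -0.0251311 ] [(np.float64(0.0381), np.float64(-1.331)), (np.float64(0.0589), np.float64(-2.885)), (np.float64(0.0403), np.float64(1.81)), (np.float64(0.0589), np.float64(0.22))]
```

Request:
carry_out(
  series=[
    [-0.08,0.02,-0.8,0,0,0,0.8],
    [0,0,-1,0,0,0,0.8],
    [0,0,-1,0,0,0,0.8],
    [0,0,-1,0,0,0,0.8],
    [0,0,-1,0,0,0,0.8],
    [0,0,-1,0,0,0,0.8],
    [0,0,-0.8,0,0,0,0.8],
    [0,0,-0.4,0,0,0,0.8],
    [0,0,0,0,0,0,0.8],
  ],
)

```text
t: 14.7
tool_pos: [0.4257, -0.025, 0.0206]
tool_rot: [-3.118, -0.375, 0.005]
contact_force: [-0.3, 0.7, -0.4]
opening: 0.0681
```

```bash
python3 st.py 10 wrist
```

```text
t 14.7 pos [ 0.4257 -0.025   0.0206] q [-0.23 -0.2   2.23  0.    1.12  1.1 ] F [-0.3  0.7 -0.4] Tq [-0.03  0.01  0.01] open 0.0681
x [ 0.972  0.237 -0.003] y [ 0.237 -0.972 -0.002] z [-0.003  0.001 -1.   ] az 0.2392
```

View pics/wrist10.png

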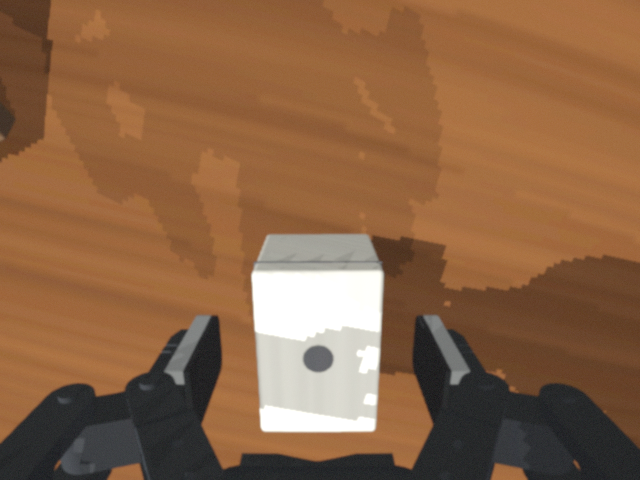

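Request:
carry_out(
  series=[
    [0.04,0,0.06,0,0,0,0.4],
    [0,0,0,0,0,0,0.15],
    [0,0,0,0,0,0,0.15],
    [0,0,0,0,0,0,0.15],
    [0,0,0,0,0,0,0.15],
    [0,0,0,0,0,0,0.15],
  ],
  grip_force=90,
)

```text
t: 15.35
tool_pos: [0.4297, -0.0258, 0.0257]
tool_rot: [3.119, 0.373, 0.005]
contact_force: [-1.1, 0.7, 6.0]
opening: 0.0379
```

Request:
carry_out(
  series=[
    [0,0,0.3,0,0,0,0.15],
    [0,0,0.8,0,0,0,0.15],
    [0,0,1,0,0,0,0.15],
    [0,0,1,0,0,0,0.15],
    [0,0,1,0,0,0,0.15],
    [0,0,0,0,0,0,0.15],
  ],
)

```text
t: 15.95
tool_pos: [0.4304, -0.0262, 0.1301]
tool_rot: [3.116, 0.373, 0.012]
contact_force: [0.3, 1.1, -3.1]
opening: 0.038
```

```bash
python3 st.py 11 wrist
```

```text
t 15.95 pos [ 0.4304 -0.0262  0.1301] q [-0.23 -0.36  2.16 -0.    1.34  1.1 ] F [ 0.3  1.1 -3.1] Tq [-0.06 -0.02  0.05] open 0.038
x [0.972 0.236 0.007] y [ 0.236 -0.972  0.004] z [ 0.008 -0.002 -1.   ] az 0.2382
```

View pics/wrist11.png

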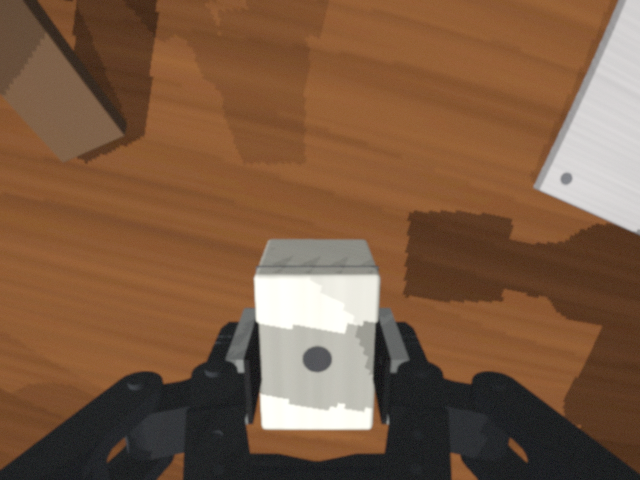

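Request:
carry_out(
  series=[
    [0.28,-0.44,0,0,0,-0.876,0.15],
    [0.28,-0.44,0,0,0,-0.876,0.15],
    [0.28,-0.44,0,0,0,-0.876,0.15],
    [0.28,-0.44,0,0,0,-0.876,0.15],
    [0.28,-0.44,0,0,0,-0.876,0.15],
    [0.28,-0.44,0,0,0,-0.876,0.15],
    [0.28,-0.44,0,0,0,-0.876,0.15],
    [0.28,-0.44,0,0,0,-0.876,0.15],
    [0.28,-0.44,0,0,0,-0.876,0.15],
    [0.28,-0.44,0,0,0,-0.876,0.15],
    [0.28,-0.44,0,0,0,-0.876,0.15],
  ],
)

```text
t: 17.1
tool_pos: [0.5036, -0.1464, 0.1232]
tool_rot: [-2.935, 1.12, 0.007]
contact_force: [0.7, 0.2, -3.2]
opening: 0.0382
```

Request:
carry_out(
  series=[
    [0.28,-0.44,0,0,0,-0.876,0.15],
    [0.28,-0.44,0,0,0,-0.876,0.15],
    [0.28,-0.44,0,0,0,-0.876,0.15],
    [0.28,-0.44,0,0,0,-0.876,0.15],
    [0.28,-0.44,0,0,0,-0.876,0.15],
    [0.28,-0.44,0,0,0,-0.876,0.15],
    [0.28,-0.44,0,0,0,-0.876,0.15],
    [0.28,-0.44,0,0,0,-0.876,0.15],
    [0.28,-0.44,0,0,0,-0.876,0.15],
    [0.28,-0.44,0,0,0,-0.876,0.15],
    [0.28,-0.44,0,0,0,-0.876,0.15],
    [0,0,0,0,0,0,0.15],
  ],
)

```text
t: 18.3
tool_pos: [0.5811, -0.268, 0.1232]
tool_rot: [2.085, -2.349, -0.005]
contact_force: [-0.5, -0.8, -3.2]
opening: 0.0377
```

```bash
python3 st.py; python3 w.py 12
python3 - <<'E'
from h import *; import pickle
o,p,_=pickle.load(open("w12.pkl","rb")); W=np.linalg.inv(np.array(p["hand_eye"])); RT=(W[:3,:3],W[:3,3])
for c in [(256,274),(379,274),(262,429),(373,429),(317,359)]: print(c,np.round(unproj(p,c,RT,-.0163),4))
E
```

```text
t 18.3 pos [ 0.5811 -0.268   0.1232] q [-0.55  0.18  1.67 -0.    1.3   2.71] F [-0.5 -0.8 -3.2] Tq [-0.01 -0.02 -0.03] open 0.0377
x [-0.119 -0.993 -0.001] y [-0.993  0.119  0.003] z [-0.003  0.002 -1.   ] az -1.6898
{'t': np.float64(18.3), 'q': array([-5.4820e-01,  1.7540e-01,  1.6658e+00, -3.0000e-04,  1.3039e+00,
        2.7125e+00]), 'tool_pos': array([ 0.5811, -0.268 ,  0.1232]), 'tool_rot': array([ 2.0845, -2.3486, -0.0051]), 'contact_force': array([-0.4887, -0.8162, -3.2057]), 'opening': np.float64(0.0377)}
(256, 274) [ 0.0279 -0.0191 -0.0163]
(379, 274) [ 0.0279  0.0195 -0.0163]
(262, 429) [-0.0323 -0.0198 -0.0163]
(373, 429) [-0.0322  0.0203 -0.0163]
(317, 359) [-0.0028  0.0001 -0.0163]
```

View pics/w12.png

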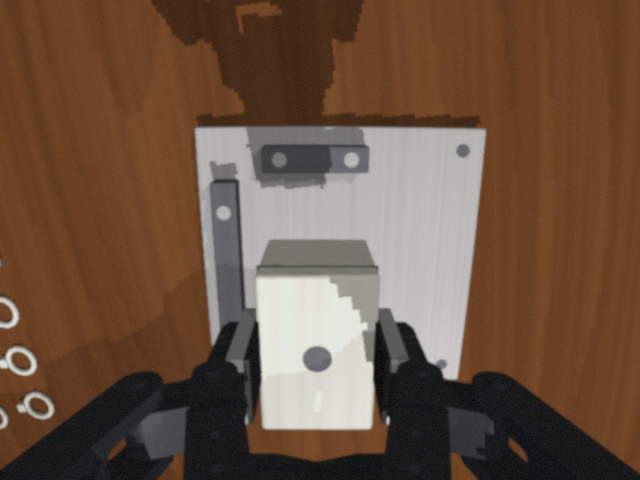

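Run:
```python
from h import *; import pickle
o,p,_=pickle.load(open("w12.pkl","rb")); RT=campose(p,o)
cv2.imwrite("pics/c12.png",cv2.resize(p["frame"][110:350,185:505],(800,600),interpolation=cv2.INTER_CUBIC))
th=-.1195
R=np.array([[np.cos(th),-np.sin(th)],[np.sin(th),np.cos(th)]])
c0=np.array([.569,-.2511])
for n,uv,z in [("pl far-left (85,-85)",(196,127.5),.01),("far right(-85,-85)",(486,129),.01),("left low (85,0?)",(208,330),.01),("right low",(462,370),.01),("short top front L(45,-60)",(262,171),.024),("short top front R(-15,-60)",(369,172),.024),("short rear L (45,-75)",(263,146),.024),("long inner(60,-55)",(239,181),.024),("long inner lower(60,?)",(244,300),.024)]:
    w=unproj(p,uv,RT,z)[:2]; print(n,w.round(4),"jig mm",((w-c0)@R*1000).round(1))
```

```text
pl far-left (85,-85) [ 0.6422 -0.3446] jig mm [ 83.8 -84.1]
far right(-85,-85) [ 0.4744 -0.3242] jig mm [-85.2 -83.8]
left low (85,0?) [ 0.6603 -0.2151] jig mm [86.3 46.6]
right low [ 0.4914 -0.1627] jig mm [-87.6  78.5]
short top front L(45,-60) [ 0.6059 -0.3164] jig mm [ 44.4 -60.4]
short top front R(-15,-60) [ 0.5466 -0.3087] jig mm [-15.4 -59.8]
short rear L (45,-75) [ 0.6033 -0.3299] jig mm [ 43.4 -74.2]
long inner(60,-55) [ 0.6197 -0.3124] jig mm [ 57.6 -54.8]
long inner lower(60,?) [ 0.6292 -0.24  ] jig mm [58.4 18.2]
```

View pics/c12.png

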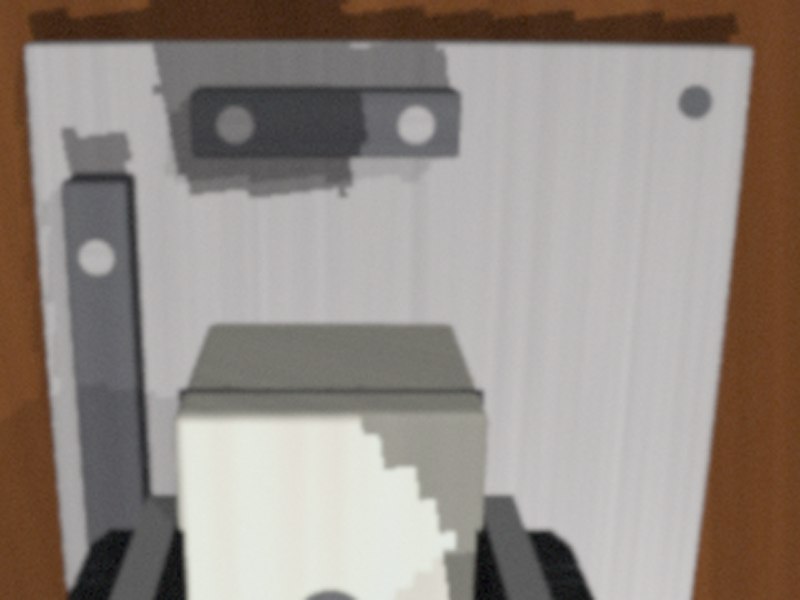

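Request:
carry_out(
  series=[
    [0,0,-0.6,0,0,0,0.15],
    [0,0,-0.8,0,0,0,0.15],
    [0,0,-0.8,0,0,0,0.15],
    [0,0,-0.6,0,0,0,0.15],
    [0,0,-0.4,0,0,0,0.15],
    [0,0,-0.1,0,0,0,0.15],
    [0,0,0,0,0,0,0.15],
  ],
)

```text
t: 19.05
tool_pos: [0.5818, -0.2674, 0.0433]
tool_rot: [2.087, -2.348, -0.001]
contact_force: [0.4, 0.2, -2.7]
opening: 0.0379
```

Request:
carry_out(
  series=[
    [0,0,-0.06,0,0,0,0.15],
    [0,0,0,0,0,0,0.15],
  ],
)

```text
t: 19.25
tool_pos: [0.5826, -0.268, 0.0431]
tool_rot: [-2.086, 2.348, -0.003]
contact_force: [0.5, 0.7, -3.1]
opening: 0.0384
```

Request:
carry_out(
  series=[
    [0,0,-0.1,0,0,0,0.15],
    [0,0,-0.06,0,0,0,0.15],
    [0,0,0,0,0,0,0.15],
  ],
)

```text
t: 19.55
tool_pos: [0.5817, -0.2675, 0.0378]
tool_rot: [2.086, -2.349, -0.001]
contact_force: [-0.0, -0.7, -2.4]
opening: 0.0378
```

Request:
carry_out(
  series=[
    [0,0,-0.06,0,0,0,0.15],
    [0,0,0,0,0,0,0.15],
  ],
)

```text
t: 19.75
tool_pos: [0.5818, -0.2675, 0.0363]
tool_rot: [2.086, -2.349, -0.001]
contact_force: [1.0, -0.3, -3.1]
opening: 0.0377
```

Request:
carry_out(
  series=[
    [0,0,-0.06,0,0,0,0.15],
    [0,0,0,0,0,0,0.15],
  ],
)

```text
t: 19.95
tool_pos: [0.5823, -0.2678, 0.0358]
tool_rot: [-2.086, 2.349, -0.001]
contact_force: [-1.3, 1.1, 1.2]
opening: 0.038
```

Request:
carry_out(
  series=[
    [0,0,-0.03,0,0,0,0.15],
    [0.2,-0.024,0,0,0,0,0.15],
    [0.2,-0.024,0,0,0,0,0.15],
    [0.2,-0.024,0,0,0,0,0.15],
    [0.2,-0.024,0,0,0,0,0.15],
    [0.08,-0.01,0,0,0,0,0.15],
    [0,0,0,0,0,0,0.15],
  ],
)

```text
t: 20.65
tool_pos: [0.6049, -0.271, 0.0358]
tool_rot: [-2.086, 2.348, -0.003]
contact_force: [-1.5, 0.2, 4.8]
opening: 0.0378
```

Request:
carry_out(
  series=[
    [-0.024,-0.2,0,0,0,0,0.15],
    [-0.024,-0.2,0,0,0,0,0.15],
    [-0.024,-0.2,0,0,0,0,0.15],
    [0,0,0,0,0,0,0.15],
  ],
)

```text
t: 21.05
tool_pos: [0.6035, -0.2862, 0.0359]
tool_rot: [-2.085, 2.348, -0.005]
contact_force: [0.7, 0.9, 6.3]
opening: 0.0377
```

```bash
python3 st.py 13 wrist
```

```text
t 21.05 pos [ 0.6035 -0.2862  0.0359] q [-0.55  0.33  1.64  0.    1.17  2.71] F [0.7 0.9 6.3] Tq [ 0.09  0.02 -0.04] open 0.0377
x [-0.118 -0.993  0.001] y [-0.993  0.118 -0.003] z [ 0.003 -0.002 -1.   ] az -1.6893
```

View pics/wrist13.png

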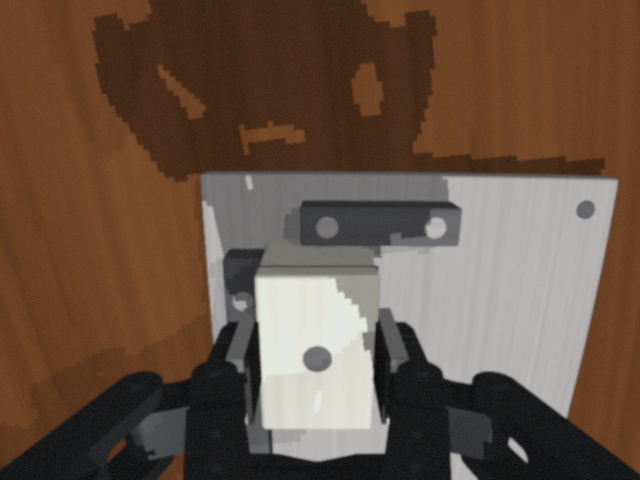

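Request:
carry_out(
  series=[
    [-0.005,-0.04,0,0,0,0,0.15],
    [-0.005,-0.04,0,0,0,0,0.15],
    [0,0,0,0,0,0,0.15],
  ],
)

```text
t: 21.4
tool_pos: [0.6034, -0.287, 0.0358]
tool_rot: [-2.085, 2.347, -0.003]
contact_force: [1.0, 3.0, 6.4]
opening: 0.0377
```

Request:
carry_out(
  series=[
    [0.04,-0.005,0,0,0,0,0.15],
    [0.04,-0.005,0,0,0,0,0.15],
    [0,0,0,0,0,0,0.15],
  ],
)

```text
t: 21.7
tool_pos: [0.6041, -0.2871, 0.0358]
tool_rot: [-2.086, 2.349, 0.001]
contact_force: [-4.8, 4.3, 9.4]
opening: 0.0378
```

Request:
carry_out(
  series=[
    [0.035,-0.045,0,0,0,0,0.15],
    [0.035,-0.045,0,0,0,0,0.15],
    [0,0,0,0,0,0,0.15],
    [0,0,0,0,0,0,0.15],
  ],
)

```text
t: 22.1
tool_pos: [0.6049, -0.2873, 0.0358]
tool_rot: [-2.085, 2.348, 0.01]
contact_force: [-8.8, 9.5, 15.0]
opening: 0.0378
```

```bash
python3 st.py 14 wrist
```

```text
t 22.1 pos [ 0.6049 -0.2873  0.0358] q [-0.56  0.34  1.63  0.    1.18  2.7 ] F [-8.8  9.5 15. ] Tq [ 1.65  1.41 -0.23] open 0.0378
x [-0.118 -0.993 -0.005] y [-0.993  0.118  0.004] z [-0.003  0.005 -1.   ] az -1.6893
```

View pics/wrist14.png

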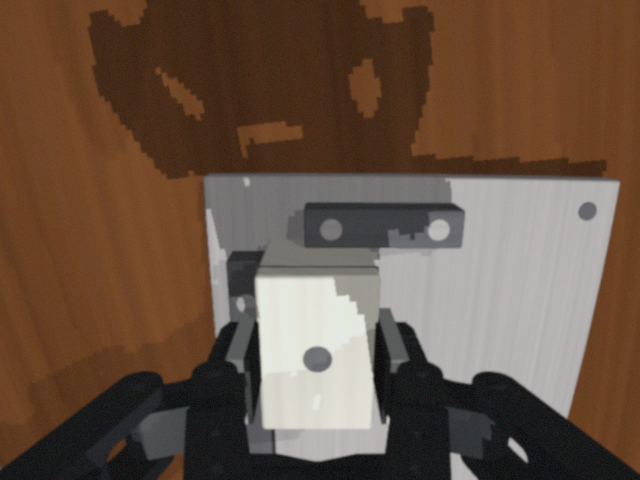

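Request:
carry_out(
  series=[
    [0.035,-0.05,0.02,0,0,0,0.15],
    [0.035,-0.05,0,0,0,0,0.15],
    [0,0,0,0,0,0,0.15],
    [0,0,0,0,0,0,0.15],
  ],
)

```text
t: 22.55
tool_pos: [0.605, -0.2874, 0.0359]
tool_rot: [-2.086, 2.348, 0.021]
contact_force: [-13.2, 17.5, 19.7]
opening: 0.0381
```

```bash
python3 st.py
```

```text
t 22.55 pos [ 0.605  -0.2874  0.0359] q [-0.56  0.34  1.62  0.    1.19  2.7 ] F [-13.2  17.5  19.7] Tq [ 2.7   2.28 -0.24] open 0.0381
x [-0.118 -0.993 -0.009] y [-0.993  0.118  0.01 ] z [-0.008  0.01  -1.   ] az -1.6891
```

Request:
carry_out(
  series=[
    [0,0,0,-0.1,-0.08,0,0.15],
    [0,0,0,-0.05,-0.04,0,0.15],
    [0,0,0,0,0,0,0.15],
    [0,0,0,0,0,0,0.15],
  ],
)

```text
t: 22.95
tool_pos: [0.6049, -0.2874, 0.0358]
tool_rot: [2.086, -2.348, 0.009]
contact_force: [-12.6, 16.9, 19.4]
opening: 0.0373
```

```bash
python3 st.py 15 wrist scene
```

```text
t 22.95 pos [ 0.6049 -0.2874  0.0358] q [-0.55  0.33  1.64 -0.    1.17  2.71] F [-12.6  16.9  19.4] Tq [ 2.87  2.6  -0.12] open 0.0373
x [-0.118 -0.993  0.004] y [-0.993  0.118 -0.004] z [ 0.003 -0.005 -1.   ] az -1.6888
```

View pics/wrist15.png

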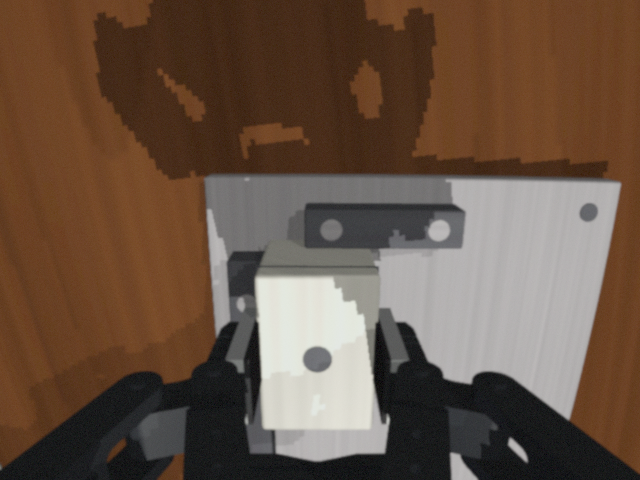

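View pics/scene15.png

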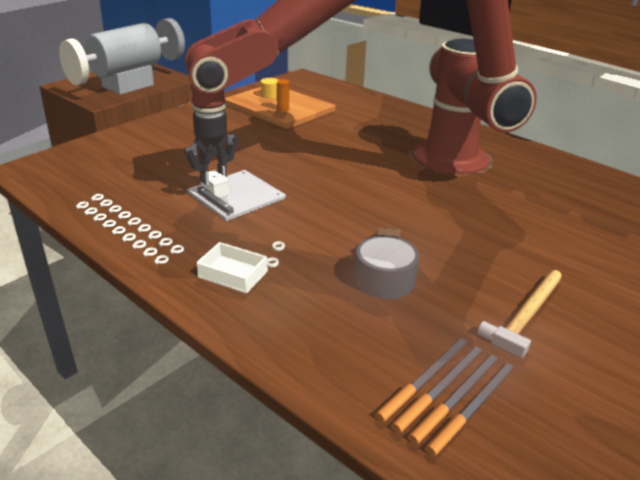

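Run:
```python
from h import *; from station import ctrl
a=Ro.from_rotvec([3.119,.373,.005]).as_matrix().T[:,2]
o=ctrl.get_obs(); b=Ro.from_rotvec(o["tool_rot"]).as_matrix().T[:,2]
print(a.round(4),b.round(4), o["contact_force"],o["t"])
t=ctrl.get_image("top"); cv2.imwrite("pics/top16.png",cv2.resize(t["frame"][150:350,200:520],(800,500),interpolation=cv2.INTER_CUBIC))
```

```text
[ 3.1e-03  7.0e-04 -1.0e+00] [ 0.0042 -0.0036 -1.    ] [-12.30836256  17.68917612  20.16188579] 23.05
```

View pics/top16.png

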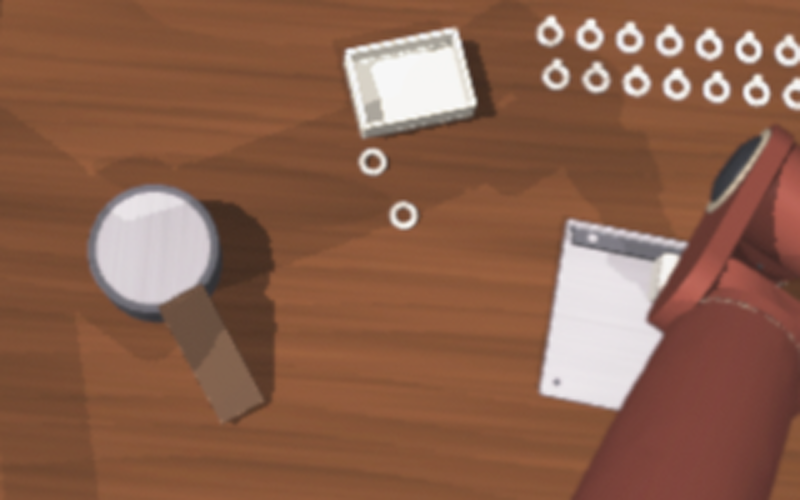

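Request:
carry_out(
  series=[
    [0,0,0,0,0,0,0.15],
    [0,0,0,0,0,0,0.15],
    [0,0,0,0,0,0,0.15],
    [0,0,0,0,0,0,0.15],
    [0,0,0,0,0,0,0.15],
  ],
)

```text
t: 23.6
tool_pos: [0.6049, -0.2874, 0.0358]
tool_rot: [2.086, -2.348, 0.008]
contact_force: [-12.3, 16.6, 19.5]
opening: 0.0383
```

```bash
python3 -c "
from station import ctrl
o=ctrl.get_obs();print(o['tool_pos'],o['contact_force'])
print(ctrl.finish_job())"
```

```text
[ 0.60487871 -0.28735247  0.03575226] [-12.32797462  16.55485503  19.54238683]
the job is handed in; nothing more can be done
None
```

I took the stone off the jig and leaned it at about 34° against the bench block, with its foot on the bench and its upper end on the rim. The mould then went upright onto the jig plate, was pushed into the corner, and was handed in at 23.6 s with the arm still gripping and pressing it.

**Mould:** The last readings were steady. It bears with about 14 N on the long stop, about 15 N on the short stop and about 20 N downwards. Adding more push moved it only 0.1 mm, so it is seated. Its position agrees with the camera measurement of the corner to about 1 mm. Its tilt relative to how it stood flat when I gripped it is about 0.25°.

**Stone and bystanders:** The last top and scene pictures show the stone still leaning and the tray and rings not visibly moved. The hammer shows unmoved in the last scene picture.

**Less certain:** In that last top picture the arm hides the corner. Seating therefore rests on the wrist picture and the forces, not on a direct view of both contact faces. Pressing first tipped the tool about 0.7°, which I corrected before handing in.

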